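Latch the packed utensil case

TASK

The utensil case with the red latch lever is packed: latch it shut. Swing its wire loop over so that the cross bar drops behind the hook-shaped keeper, then press the red lever all the way down until it has snapped over center and lies flat with the wire loop still hooked. The case with the blue lever is still being filled, so do not touch it.

Things in the scene. Friction and masses are not known exactly. Their poses are not given: they have to be found in the camera images.
- red_case: Case to latch: grey box, two metal lid leaves, red stripes, RED lever; 180x120x58 mm, fixed. Origin: centre of underside, z up. Latch in plane y=0 of this frame, mm: lever axle (along y) x=-15, z=72; keeper = steel hook 22 wide, x=40 to 53.5, top z=81, lip's underside z=76, pointing to +x. Wire loop (bail): legs either side of the lever, turns freely on a pin on the lever 20 from the axle
- red_lever (a joint): Red lever angle, rad. 69 mm from axle to tip; grip 26 wide, 9 thick. 0: 80 deg above the lid, leaning to the keeper (+x); grows over the top to -x and down; 1.745 (stop): flat, pointing to -x, axis at z=72. Starts 0 to 0.25, stays where left. Loop hooked: needs up to 5 N near the tip, springs back if let go short of center (1.54), beyond it a sprung keeper draws it to its stop
- red_bail_bar (a point): Middle of the loop's cross bar: steel, 6 mm thick, 38 long, along case y, 83.5 from the pin. Case frame, mm: starts x=-37 to -62, z=163 to 174, loop leaning back to -x by its weight, bar over 25 above the lever tip. Pushed to +x beyond x=-10 it is past upright and falls by itself behind the keeper (x=60 to 65, z=72) if the lever still stands. Drawn tight: x=49, z=72
- blue_case: Same kind of case, same size and frame, also fixed and unlatched with its loop standing, but with a BLUE lever and blue stripes on the lid. Not to be touched. The cases stand left and right (either way round) of a tall rice cooker, solid from x = 0.55 m on between y = -0.25 and 0.2 m: carry the gripper past in front of it (x about 0.4 m)

How it is judged:
By the outcome, as a careful person would: the job done as asked, in the order asked, and still so for the second after the job is handed in, with the robot touching nothing.
It also fails if it takes over 40 s, if anything falls off the work surface, if the arm or the gripper's body presses on something with over 40 N, if the wrist force passes 120 N, or if a joint passes its speed limit or range.

ROBOT

A 6-joint arm with a two-finger parallel gripper is mounted at the origin on a cart in front of the work surface, level with it; the furniture and walls round the work are solid. World frame = base frame: x ahead of the robot, y to its left, z up, the work surface at z = 0. Lengths are in m, angles in rad, forces in N, time in s.
With the tool pointing down it reaches from about 0.375 to 0.975 m from the base axis. Payload 3.8 kg.
Tool frame: the origin (TCP) lies midway between the tips of the shut fingers; the grasp point (between the pads) lies 19 mm behind it; z points along the fingers, y is the line along which they close (so a half turn about z gives the same grasp; the last joint's range is limited). The gripper opens to 85 mm and grips with 20 to 120 N. Pads are 22 mm wide; open, the fingers measure 114 mm over their backs; the gripper's body (76 mm by 85 mm) begins 54 mm behind the grasp point. The pads swing forward as they close: fully open they stand 13 mm farther back than shut.
Start: joints at [-1.373, 0.264, 1.604, -0, 1.274, -0.037], TCP at [0.157, -0.656, 0.231] pointing down, gripper open.
Joint ranges: [-2.63, 2.63], [-0.94, 2.18], [0.31, 2.57], [-1.31, 4.45], [0, 2.66], [-2.55, 2.55]. Speed limits (rad/s): [2.57, 2.57, 3.14, 3.14, 3.14, 3.14].

INTERFACE

Orientations are given as a rotation vector (axis times angle).
In Python, from workcell import bot, read_camera, camera_info, ticket gives the robot as it stands.
- The arm moves only by the tool servo_tool, never from a script. Its argument "targets" is a list of rows, each an object of numbers: "hand": the closure, from -1 (fully open) to 1 (shut); "x", "y", "z": the shift along the tool's x, y, z as a fraction of full scale; "roll": the turn about the tool's z as a fraction of full scale. In form: [{"hand": .., "x": .., "y": .., "z": .., "roll": ..}, ...]. A call has 1 to 10 rows; each row is the pose to reach, as a shift and turn from the pose commanded when the call began, along the tool's axes at that moment, turning the shorter way round; what a row does not reach only later rows make up. Full scale, the value 1, is 50 cm for a shift and 180 degrees for a turn. A row lasts 1/12 s, in which the tool goes at most 41.7 mm and 7.16 degrees, less where a joint would pass 70% of its speed; a pose out of reach is approached as far as the arm can. A call with a number of a shift or a turn outside -1 to 1 is refused whole. A call with a gripper value outside its range is refused whole. The fingers move at their own pace and stop on an object; "grip_force" is the grip in N (left out, the last holds). Time passes only in rows, so rows that repeat a pose let the fingers close. It gives the time, the measured TCP pose, the force, the opening and the grip force at its end, in the units of the state.
- bot.read_state(): the state, without advancing time (a new reading comes with each control period).
- read_camera(name): name is "scene" or "top"; returns the picture (420x560x3 uint8, red, green, blue); there is no depth.
- camera_info(name): a dict with "fx", "fy", "cx", "cy" (pixels), "k1" (the pictures are not rectified: a ray, as slopes to the right and down, at radius r is drawn at 1 + k1 r^2 times it, then the intrinsics apply), "eye" and "orientation" of the camera in the world. Camera axes: x right, y down, z forward; pixel columns grow to the right and rows downward; lengths in m; the calibration is good to about 2 mm. A picture is of the moment at which its call begins. camera_info takes no time and is no camera call.
- ticket.finish_job(): hands the job in; it is judged then, once.
The state is a dict: "time": time; "q": joint angles; "joint_vel": joint speeds; "joint_torque": joint torques, N m; "tool_pos": TCP position; "tcp_rot": TCP orientation; "wrist_force": force on the tool from outside, world axes, zero at the start; "torque": the same for the moment, N m; "width": opening from 0.0 (shut) to 1.0 (fully open); "grip_force": force on a finger pad.
Only numpy, scipy, OpenCV 4.12 (cv2) and the standard library are available. Lean on these libraries where they do the work, as an engineer would, in place of code of your own. Each camera call takes 0.05 s, during which the arm holds its last target. There are 200 camera calls.

## Working session

There is one attempt and no reset: what is moved stays moved. The work goes in short steps, Python scripts to look and compute and a tool call to move; the robot and the scene stay as the last step left them, time stands still between calls to the robot, and variables do not carry over. Pictures are saved under pics/ and viewed, at most 10 in all, crops included, and the job is handed in when it is done.

Besides the shell and the picture viewer there is one more tool, called after "Emit:" as name(argument=value, ...), one argument or row to a line, values as JSON. servo_tool: Moves the arm, as the interface text tells. Its arguments: {"type":"object","properties":{"targets":{"type":"array"},"grip_force":{"type":"number"}},"required":["targets"]}

```bash
mkdir -p pics; ls; python3 - <<'E'
from workcell import bot, read_camera, camera_info
import cv2
for n in("scene","top"):
    cv2.imwrite(f"pics/{n}0.png",read_camera(n)[:,:,::-1]); print(n,camera_info(n))
print(bot.read_state())
E
```

```text
pics
scene {'fx': 411.62052937130534, 'fy': 411.62052937130534, 'cx': 277.40315193667715, 'cy': 207.17105866727607, 'k1': -0.03731274914624569, 'eye': array([-0.0416733 , -0.594178  ,  0.60447811]), 'orientation': array([-2.02168293,  0.83021332, -0.45145942])}
top {'fx': 427.8464138829727, 'fy': 427.8464138829727, 'cx': 277.3348320073335, 'cy': 209.21600632684567, 'k1': -0.09623247573186028, 'eye': array([ 0.35958439, -0.05287168,  1.15065791]), 'orientation': array([-2.15848278,  2.14877683, -0.17373604])}
{'time': 0.1, 'q': array([-1.37291218e+00,  2.64713761e-01,  1.60524440e+00,  1.01035104e-05,
        1.27369978e+00, -3.69008505e-02]), 'joint_vel': array([-2.42241038e-04, -2.98526082e-03, -2.32758821e-03, -3.43387929e-05,
       -7.43994250e-04,  3.69377072e-04]), 'joint_torque': array([ 3.89918114e-04, -5.16706932e+01, -3.68591344e+01, -6.14919213e-05,
        6.28668669e-03, -9.03015859e-06]), 'tool_pos': array([ 0.15689835, -0.6558302 ,  0.23005854]), 'tcp_rot': array([-3.11792569e+00, -3.67707093e-01,  2.45562328e-04]), 'wrist_force': array([ 1.12927224,  0.24454123, -0.18517298]), 'torque': array([-0.01736599,  0.00534032,  0.05174969]), 'grip_force': 0.0, 'width': 1.0030084029205706}
```

View pics/scene0.png

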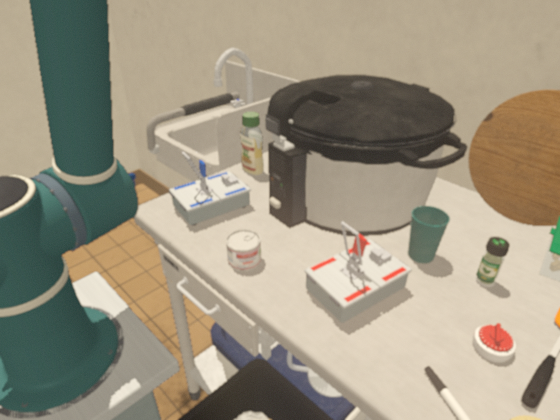

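View pics/top0.png

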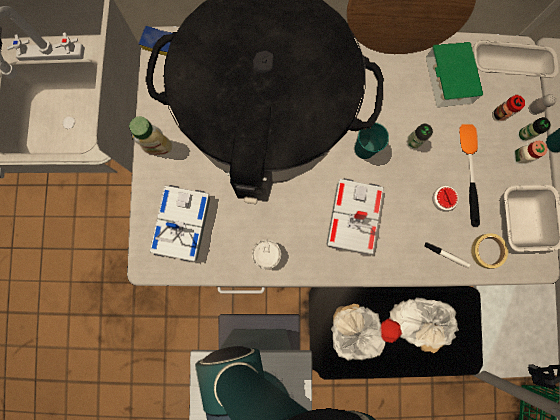

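The red case is on the right: about (355,217) in top, (358,275) in scene. Its keeper is on the far side from the robot. I'll enlarge both views.

```bash
python3 - <<'E'
import cv2,numpy as np
a=cv2.imread("pics/top0.png")[170:265,310:400]; b=cv2.imread("pics/scene0.png")[215:325,295:420]
cv2.imwrite("pics/tc.png",cv2.resize(a,None,fx=6,fy=6,interpolation=2))
cv2.imwrite("pics/sc.png",cv2.resize(b,None,fx=5.3,fy=5.3,interpolation=2))
E
```

```text
(no output)
```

View pics/tc.png

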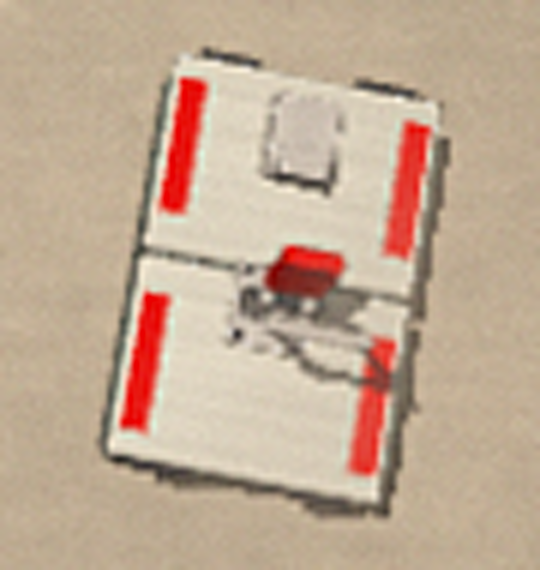

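View pics/sc.png

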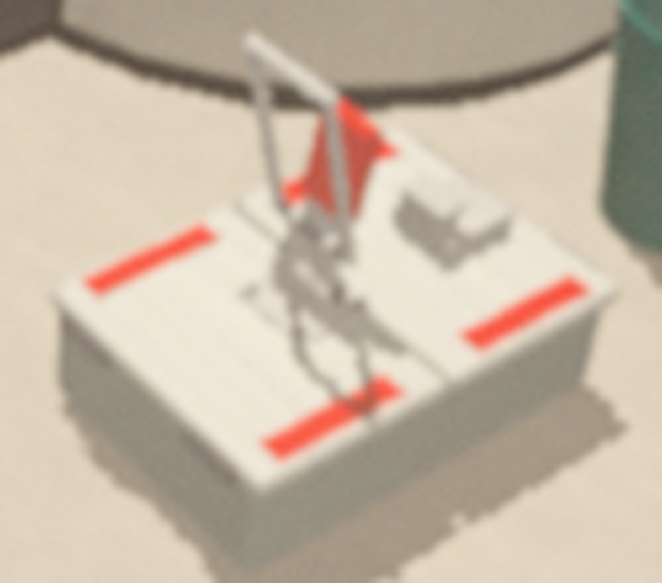

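Top crop: lid corners at (178,57), (440,103), (383,500), (107,452); keeper is up (+x). Scene crop: lid corners at (62,297), (262,490), (612,290), and bar ends at (252,40), (335,100). I'll fit the pose from these.

```bash
cat > h.py <<'E'
import numpy as np
from workcell import bot, read_camera, camera_info
from scipy.optimize import least_squares
from scipy.spatial.transform import Rotation as R
def proj(P,n):
    c=camera_info(n); p=(np.atleast_2d(P)-c["eye"])@R.from_rotvec(c["orientation"]).as_matrix()
    s=p[:,:2]/p[:,2:]; s=s*(1+c["k1"]*(s**2).sum(1,keepdims=True))
    return s*[c["fx"],c["fy"]]+[c["cx"],c["cy"]]
def world(p,P):
    P=np.atleast_2d(P); return P@R.from_euler("z",p[2]).as_matrix().T+[p[0],p[1],0]
E
python3 - <<'E'
from h import *
t=np.array([(178,57),(440,103),(383,500),(107,452)])/6-.42+[310,170]
s=np.array([(62,297),(262,490),(612,290)])/5.3-.4+[295,215]
C=np.array([(.09,.06,.058),(.09,-.06,.058),(-.09,-.06,.058),(-.09,.06,.058)])
def f(p): return np.r_[(proj(world(p,C),"top")-t).ravel(),(proj(world(p,C[[3,2,1]]),"scene")-s).ravel()]
r=least_squares(f,[.45,-.2,0]); p=r.x; print(p,r.fun.round(1))
np.save("p.npy",p)
b=np.array([(252,40),(335,100)])/5.3-.4+[295,215]
# bar: circle about pin; unknown x,z, with y=+-.017
g=lambda v:(proj(world(p,[(v[0],.018,v[1]),(v[0],-.018,v[1])]),"scene")-b).ravel()
r=least_squares(g,[-.05,.17]);print(r.x,r.fun.round(1))
print("bar world",world(p,[r.x[0],0,r.x[1]]))
lv=np.array([(272,290),(340,298),(345,262),(288,246)])/6-.42+[310,170]
for a in (0,.1,.2,.25):
    th=np.deg2rad(80)-a; tip=np.array([-.015+.069*np.cos(th),0,.072+.069*np.sin(th)])
    print(a,tip,6*(proj(world(p,tip),"top")+.42-[310,170]),"scene",5.3*(proj(world(p,tip),"scene")+.4-[295,215]))
print("keeper",6*(proj(world(p,[.047,0,.081]),"top")+.42-[310,170]))
st=bot.read_state();print(R.from_rotvec(st["tcp_rot"]).as_matrix().round(3))
E
```

```text
[ 0.50299756 -0.27328545 -0.17936205] [-0.8 -0.9  0.3 -0.2 -0.4  1.3 -0.2  0.9 -2.5 -0.9  1.   0.4  2.6 -0.6]
[-0.03888957  0.1754567 ] [ 0.9  0.7 -0.9 -0.7]
bar world [[ 0.46473187 -0.26634747  0.1754567 ]]
0 [-0.00301828  0.          0.13995173] [[315.31040426 258.14028709]] scene [[358.38975825 117.38027709]]
0.1 [0.00370572 0.         0.13841608] [[317.04411917 242.34604474]] scene [[371.6953768  114.31095289]]
0.2 [0.01024281 0.         0.13621682] [[318.34425325 227.3253853 ]] scene [[384.25144571 112.94656625]]
0.25 [0.01342077 0.         0.13487495] [[318.82813271 220.15857025]] scene [[390.20914681 112.90021225]]
keeper [[303.78103272 162.67309235]]
[[ 0.973  0.233 -0.   ]
 [ 0.233 -0.973  0.002]
 [ 0.    -0.002 -1.   ]]
```

```bash
cat >> h.py <<'E'
def plan(pts):
    "case-frame mm targets -> fractions along the present tool axes"
    p=np.load("p.npy"); st=bot.read_state(); M=R.from_rotvec(st["tcp_rot"]).as_matrix()
    d=((world(p,np.array(pts)/1000)-st["tool_pos"])@M)/.5
    yaw=np.arctan2(M[1,0],M[0,0]); print("t",st["time"],"F",st["wrist_force"].round(1),"roll",-(p[2]-yaw)/np.pi)
    i=np.linalg.inv(R.from_euler("z",p[2]).as_matrix())@(st["tool_pos"]-[p[0],p[1],0]); print("now case mm",(i*1000).round(1))
    print(d.round(4))
E
python3 -c "
from h import *
plan([(-80,0,225),(-80,0,160)])"
```

```text
t 0.1 F [ 1.1  0.2 -0.2] roll 0.13182612531648474
now case mm [-272.3 -438.2  230.1]
[[ 0.7047 -0.6474  0.0115]
 [ 0.7047 -0.6472  0.1415]]
```

Emit:
servo_tool(
  targets=[
    {"hand":1,"x":0.06,"y":-0.055,"z":0.01,"roll":0.015},
    {"hand":1,"x":0.12,"y":-0.11,"z":0.01,"roll":0.03},
    {"hand":1,"x":0.18,"y":-0.165,"z":0.01,"roll":0.045},
    {"hand":1,"x":0.24,"y":-0.22,"z":0.01,"roll":0.06},
    {"hand":1,"x":0.3,"y":-0.275,"z":0.01,"roll":0.075},
    {"hand":1,"x":0.36,"y":-0.33,"z":0.01,"roll":0.09},
    {"hand":1,"x":0.42,"y":-0.385,"z":0.01,"roll":0.105},
    {"hand":1,"x":0.48,"y":-0.44,"z":0.01,"roll":0.12},
    {"hand":1,"x":0.54,"y":-0.495,"z":0.01,"roll":0.132},
    {"hand":1,"x":0.54,"y":-0.495,"z":0.01,"roll":0.132},
  ],
  grip_force=40,
)

```text
time: 0.93
tool_pos: [0.3649, -0.3471, 0.2258]
tcp_rot: [-3.126, 0.276, -0.001]
wrist_force: [0.1, -0.1, 0.1]
width: 0.003
grip_force: 0.0
```

```bash
python3 -c "
from h import *
plan([(-80,0,225),(-80,0,160)]); print(bot.read_state()['width'])"
```

```text
t 0.9333 F [ 0.1 -0.1  0.1] roll 0.0011099638313596674
now case mm [-122.7  -97.3  225.8]
[[ 0.0862 -0.1942  0.0023]
 [ 0.0861 -0.1937  0.1323]]
0.003295029310887652
```

Emit:
servo_tool(
  targets=[
    {"hand":1,"x":0.03,"y":-0.06,"z":0,"roll":0},
    {"hand":1,"x":0.06,"y":-0.12,"z":0,"roll":0},
    {"hand":1,"x":0.086,"y":-0.194,"z":0,"roll":0},
    {"hand":1,"x":0.086,"y":-0.194,"z":0.05,"roll":0},
    {"hand":1,"x":0.086,"y":-0.194,"z":0.1,"roll":0},
    {"hand":1,"x":0.086,"y":-0.194,"z":0.132,"roll":0},
    {"hand":1,"x":0.086,"y":-0.194,"z":0.132,"roll":0},
    {"hand":1,"x":0.086,"y":-0.194,"z":0.132,"roll":0},
  ],
)

```text
time: 1.6
tool_pos: [0.4207, -0.2648, 0.1591]
tcp_rot: [-3.127, 0.282, 0.004]
wrist_force: [0.3, -0.1, -0.2]
width: -0.003
grip_force: 0.0
```

```bash
python3 -c "
from h import *;import cv2
plan([(-60,0,160),(-15,0,160)])
a=read_camera('scene')[190:325,275:420,::-1];cv2.imwrite('pics/s1.png',cv2.resize(a,None,fx=4,fy=4,interpolation=2))
a=read_camera('top')[150:265,310:400,::-1];cv2.imwrite('pics/t1.png',cv2.resize(a,None,fx=5,fy=5,interpolation=2))
"
```

```text
t 1.6 F [ 0.3 -0.1 -0.2] roll -0.00012001173033142347
now case mm [-82.5  -6.3 159.1]
[[ 0.0451 -0.0126 -0.0019]
 [ 0.1351 -0.0126 -0.0022]]
```

View pics/s1.png

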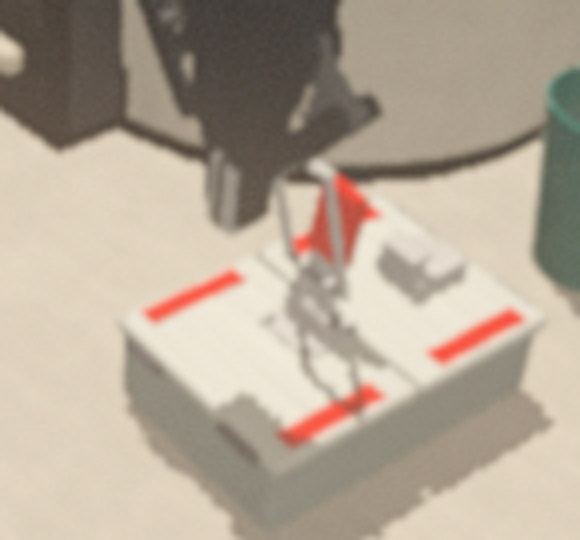

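The scene picture shows the shut fingers (tips about (240,225)) behind the loop, clear of it and of the lever. Next I push the bar forward slowly.

Emit:
servo_tool(
  targets=[
    {"hand":1,"x":0.02,"y":-0.01,"z":0,"roll":0},
    {"hand":1,"x":0.04,"y":-0.01,"z":0,"roll":0},
    {"hand":1,"x":0.055,"y":-0.01,"z":0,"roll":0},
    {"hand":1,"x":0.07,"y":-0.01,"z":0,"roll":0},
    {"hand":1,"x":0.085,"y":-0.01,"z":0,"roll":0},
    {"hand":1,"x":0.1,"y":-0.01,"z":0,"roll":0},
    {"hand":1,"x":0.115,"y":-0.01,"z":0,"roll":0},
    {"hand":1,"x":0.13,"y":-0.01,"z":0,"roll":0},
    {"hand":1,"x":0.14,"y":-0.01,"z":0,"roll":0},
    {"hand":1,"x":0.14,"y":-0.01,"z":0,"roll":0},
  ],
)

```text
time: 2.53
tool_pos: [0.4926, -0.273, 0.1602]
tcp_rot: [3.129, -0.282, 0.001]
wrist_force: [-0.9, 0.3, 0.6]
width: 0.006
grip_force: 0.0
```

Emit:
servo_tool(
  targets=[
    {"hand":1,"x":0,"y":0,"z":0,"roll":0},
    {"hand":1,"x":0,"y":0,"z":0,"roll":0},
    {"hand":1,"x":0,"y":0,"z":-0.04,"roll":0},
    {"hand":1,"x":0,"y":0,"z":-0.08,"roll":0},
    {"hand":1,"x":0,"y":0,"z":-0.08,"roll":0},
  ],
)

```text
time: 2.95
tool_pos: [0.4933, -0.2741, 0.2046]
tcp_rot: [3.126, -0.282, 0.009]
wrist_force: [1.1, -0.3, 0.1]
width: -0.001
grip_force: 0.0
```

```bash
python3 -c "
from h import *;import cv2
plan([(25,-3,180),(25,-3,120)])
a=read_camera('scene')[190:325,275:420,::-1];cv2.imwrite('pics/s2.png',cv2.resize(a,None,fx=4,fy=4,interpolation=2))
"
```

```text
t 2.95 F [ 1.1 -0.3  0.1] roll -0.0002451503123627846
now case mm [ -9.4  -2.6 204.6]
[[0.0685 0.0007 0.0496]
 [0.0677 0.0004 0.1696]]
```

View pics/s2.png

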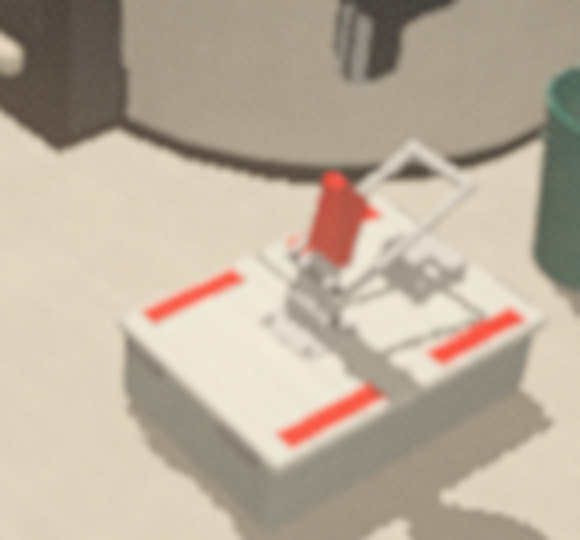

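The loop is past upright and falling towards the keeper; its bar is around (440,165) and the lever still stands. I'll let it settle.

Emit:
servo_tool(
  targets=[
    {"hand":1,"x":0,"y":0,"z":0,"roll":0},
    {"hand":1,"x":0,"y":0,"z":0,"roll":0},
    {"hand":1,"x":0,"y":0,"z":0,"roll":0},
    {"hand":1,"x":0,"y":0,"z":0,"roll":0},
    {"hand":1,"x":0,"y":0,"z":0,"roll":0},
    {"hand":1,"x":0,"y":0,"z":0,"roll":0},
    {"hand":1,"x":0,"y":0,"z":0,"roll":0},
    {"hand":1,"x":0,"y":0,"z":0,"roll":0},
  ],
)

```text
time: 3.67
tool_pos: [0.4914, -0.2728, 0.2001]
tcp_rot: [-3.129, 0.282, 0.0]
wrist_force: [0.1, 0.7, -0.4]
width: -0.003
grip_force: 0.0
```

```bash
python3 -c "
from h import *;import cv2
plan([(25,-3,180),(25,-3,120)])
a=read_camera('scene')[190:325,275:420,::-1];cv2.imwrite('pics/s3.png',cv2.resize(a,None,fx=4,fy=4,interpolation=2))
p=np.load('p.npy')
for q in [(.0625,.019,.072),(.0625,-.019,.072),(-.015,0,.141)]: print(4*(proj(world(p,q),'scene')+.4-[275,190]))
"
```

```text
t 3.6667 F [ 0.1  0.7 -0.4] roll -0.00015944285139944295
now case mm [-11.5  -1.6 200.1]
[[0.0729 0.0028 0.0403]
 [0.0729 0.0028 0.1603]]
[[401.41197955 231.58797543]]
[[456.56002115 271.04020198]]
[[331.91582821 195.68924991]]
```

View pics/s3.png

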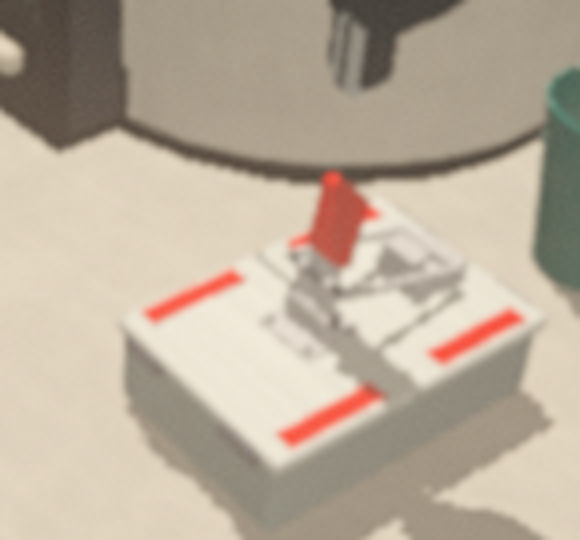

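The bar ends, near (405,230) and (460,268), match the predicted resting place behind the keeper at (401,232) and (457,271). The lever still stands. Next I go in front of the lever.

Emit:
servo_tool(
  targets=[
    {"hand":1,"x":0.035,"y":0.003,"z":0,"roll":0},
    {"hand":1,"x":0.073,"y":0.003,"z":0,"roll":0},
    {"hand":1,"x":0.073,"y":0.003,"z":0.03,"roll":0},
    {"hand":1,"x":0.073,"y":0.003,"z":0.08,"roll":0},
    {"hand":1,"x":0.073,"y":0.003,"z":0.12,"roll":0},
    {"hand":1,"x":0.073,"y":0.003,"z":0.15,"roll":0},
    {"hand":1,"x":0.073,"y":0.003,"z":0.15,"roll":0},
    {"hand":1,"x":0.073,"y":0.003,"z":0.15,"roll":0},
  ],
)

```text
time: 4.38
tool_pos: [0.5264, -0.2804, 0.1243]
tcp_rot: [-3.128, 0.282, 0.004]
wrist_force: [-0.3, 0.1, 0.2]
width: -0.001
grip_force: 0.0
```

```bash
python3 -c "
from h import *
plan([(0.5,-2,127),(-18.6,-2,125),(-36,-2,117),(-49.4,-2,103.4),(-56,-2,90.6),(-58.4,-2,81.3),(-59,-2,76.5)])
"
```

```text
t 4.3833 F [-0.3  0.1  0.2] roll -0.00014824929710599883
now case mm [ 24.3  -2.8 124.3]
[[-0.0476 -0.0016 -0.0053]
 [-0.0858 -0.0016 -0.0012]
 [-0.1206 -0.0015  0.0149]
 [-0.1473 -0.0015  0.0422]
 [-0.1604 -0.0015  0.0678]
 [-0.1652 -0.0015  0.0864]
 [-0.1664 -0.0015  0.096 ]]
```

Emit:
servo_tool(
  targets=[
    {"hand":1,"x":-0.025,"y":0,"z":-0.003,"roll":0},
    {"hand":1,"x":-0.048,"y":0,"z":-0.005,"roll":0},
    {"hand":1,"x":-0.067,"y":0,"z":-0.004,"roll":0},
    {"hand":1,"x":-0.086,"y":0,"z":-0.001,"roll":0},
    {"hand":1,"x":-0.104,"y":0,"z":0.005,"roll":0},
    {"hand":1,"x":-0.121,"y":0,"z":0.015,"roll":0},
    {"hand":1,"x":-0.135,"y":0,"z":0.028,"roll":0},
    {"hand":1,"x":-0.147,"y":0,"z":0.042,"roll":0},
    {"hand":1,"x":-0.155,"y":0,"z":0.055,"roll":0},
    {"hand":1,"x":-0.16,"y":0,"z":0.068,"roll":0},
  ],
)

```text
time: 5.22
tool_pos: [0.4474, -0.2663, 0.0904]
tcp_rot: [-3.129, 0.282, 0.001]
wrist_force: [-1.1, 0.0, 2.0]
width: -0.001
grip_force: 0.8
```

```bash
python3 -c "
from h import *
plan([(-58.4,-2,81.3),(-59,-2,76.5),(-59,-2,74)])
"
```

```text
t 5.2167 F [-1.1  0.   2. ] roll -0.00021480785487421774
now case mm [-55.9  -3.   90.4]
[[-0.005  -0.002   0.0183]
 [-0.0062 -0.002   0.0279]
 [-0.0062 -0.002   0.0329]]
```

Emit:
servo_tool(
  targets=[
    {"hand":1,"x":-0.003,"y":0,"z":0.01,"roll":0},
    {"hand":1,"x":-0.005,"y":0,"z":0.018,"roll":0},
    {"hand":1,"x":-0.006,"y":0,"z":0.025,"roll":0},
    {"hand":1,"x":-0.006,"y":0,"z":0.03,"roll":0},
    {"hand":1,"x":-0.006,"y":0,"z":0.032,"roll":0},
    {"hand":1,"x":-0.006,"y":0,"z":0.032,"roll":0},
  ],
)

```text
time: 5.72
tool_pos: [0.4451, -0.2657, 0.0762]
tcp_rot: [-3.128, 0.282, 0.003]
wrist_force: [-5.2, 3.0, 11.1]
width: -0.003
grip_force: 5.3
```

The lever is at its stop: TCP z is 76 mm and the force has risen to 11 N. I'll retract and check.

Emit:
servo_tool(
  targets=[
    {"hand":1,"x":0,"y":0,"z":-0.02,"roll":0},
    {"hand":1,"x":0,"y":0,"z":-0.06,"roll":0},
    {"hand":1,"x":0,"y":0,"z":-0.13,"roll":0},
    {"hand":1,"x":0,"y":0,"z":-0.2,"roll":0},
    {"hand":1,"x":0,"y":0.07,"z":-0.25,"roll":0},
    {"hand":1,"x":0,"y":0.14,"z":-0.25,"roll":0},
    {"hand":1,"x":0,"y":0.14,"z":-0.25,"roll":0},
    {"hand":1,"x":0,"y":0.14,"z":-0.25,"roll":0},
  ],
)

```text
time: 6.38
tool_pos: [0.4332, -0.3366, 0.2013]
tcp_rot: [3.127, -0.286, 0.003]
wrist_force: [0.3, -0.5, -0.7]
width: 0.0
grip_force: 0.0
```

```bash
python3 -c "
from h import *;import cv2
a=cv2.resize(read_camera('scene')[205:325,285:420,::-1],(540,480),interpolation=2)
b=cv2.resize(read_camera('top')[170:265,310:375,::-1],(260,380),interpolation=2)
c=np.zeros((480,800,3),np.uint8);c[:,:540]=a;c[:380,540:]=b
cv2.imwrite('pics/s4.png',c)
p=np.load('p.npy')
for q in [(.049,.019,.072),(.049,-.019,.072),(-.084,0,.0765)]: print(4*(proj(world(p,q),'scene')+.4-[285,205]))
print(bot.read_state()['wrist_force'])
"
```

```text
[[342.66333475 180.98735412]]
[[397.6744438  221.05464454]]
[[167.59149751 297.77512869]]
[-0.54627213  0.4879886  -0.07815981]
```

View pics/s4.png

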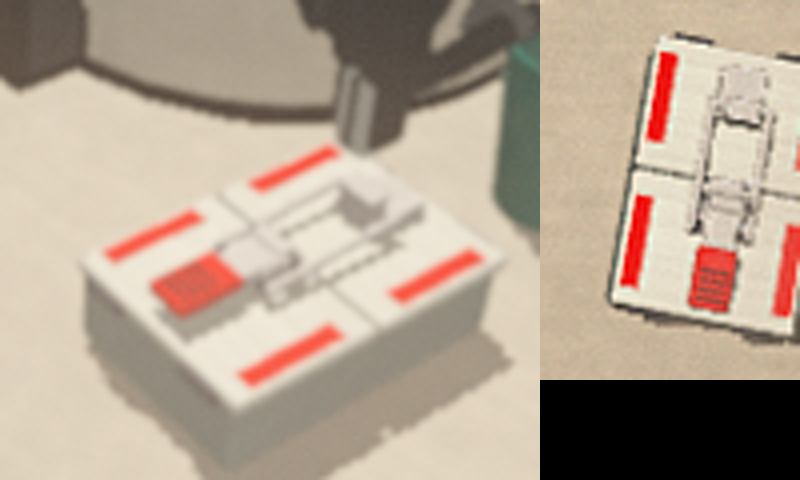

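The lever lies flat: its tip is at (165,298) in the picture, against (167,298) predicted. Both loop legs run tight past the keeper at about (370,200), and the gripper is clear of everything.

```bash
python3 -c "
from workcell import ticket
print(ticket.finish_job())"
```

```text
the job is handed in; nothing more can be done
None
```

The red case is latched: the loop is over the keeper and the red lever is down flat at its stop. I handed the job in at about 6.5 s without going near the blue case; the keeper hid the cross bar in the last picture, so I judged it hooked from the tight legs and the lever staying down.

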